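# Lay the tea down and shut the tea chest

### The job

The tea chest cannot be closed because the tea carton stands upright in its front compartment and sticks out above the rim. Push the carton over, along the compartment, so that it drops on its side and lies flat in it, then push the open lid over from behind and press it down until it is fully shut. Do not pick up or lift the carton, and leave everything else where it is.

Things in the scene. Friction and masses are not known exactly. Their poses are not given: they have to be found in the camera images.
- chest: heavy open wooden chest that does not shift, 130 mm deep (x), 298 mm wide (y), 78 mm high, walls and floor 6 mm. Origin: centre of its underside; x points from its front to its hinged rear, y to its left seen from the front. A divider along y, its top 66 mm up, makes two compartments 286 mm long: front from x = -59 to +11 mm, rear from x = +16 to +59 mm
- tea_carton: pale yellow-green box 62 x 66 x 120 mm (x, y, z), about 0.06 kg. Origin: centre of its base. It stands upright in the front compartment on the chest's floor, square to it, in its right-hand (-y) half, with just room to fall over to the left (+y). Top 126 mm above the worktop, 48 mm above the rim. On its side it is 66 mm high and clears the lid
- carton_mid (a point): centre of the tea carton, half-way up (60 mm above its base)
- lid (a joint): lid angle in rad: 0 = fully shut, flat on the rim; 1.57 = upright; starts past upright, leaning back. Stiff hinges: it stays at any angle it is left at, and takes 1 to 3 N at its free edge to move. Board 130 mm from hinge to free edge, 298 mm wide, 10 mm thick, with a lip 60 mm wide and 8 mm proud at the middle of the free edge
- lid_hinge (a point): middle of the hinge line: rear top edge of the chest, 78 mm above the worktop, 65 mm behind the chest's origin. The lid turns about the chest's y axis through this point
- lid_edge (a point): middle of the lid's free edge on its outer face (the face that is on top when shut, and looks backwards when the lid is open); 130 mm from the hinge line
- sugar_carton: sugar carton, a low white box 64 x 100 x 55 mm, standing on the worktop to the left of the chest. Origin: centre of its underside. To be left alone
- spice_jar: spice jar with a red cap, 45 mm across and 108 mm high, on the worktop left of the chest. Origin: centre of its underside. To be left alone
- mug: large white mug with a band, 84 x 121 x 90 mm with its handle, far left on the worktop. Origin: centre of its underside. To be left alone
- tamper: coffee tamper with a wooden handle, 58 mm across and 88 mm high, to the right of the chest, beyond it. Origin: centre of its underside. To be left alone
- dosing_cup: black dosing cup, 56 mm across and 70 mm high, behind the chest. Origin: centre of its underside. To be left alone
- spoon: teaspoon, 132 x 26 x 11 mm, lying in the rear compartment of the chest. Origin: centre of its underside. To be left alone
- matchbox: small match box, 36 x 56 x 16 mm, lying in the rear compartment of the chest. Origin: centre of its underside. To be left alone

How it is judged:
On the way, in this order (a step that is already met when the one before it is completed fails the run):
1. the tea carton lies flat on its side in the front compartment (angle between tea_carton's own z axis and vertical above 1.5 rad and height (world z) of carton_mid below 0.045 m and x of carton_mid in the frame of chest between -0.045 and -0.003 m and y of carton_mid in the frame of chest between -0.143 and 0.143 m and linear speed of tea_carton below 0.02 m/s), for 0.2 s.
2. the lid is fully shut (value of joint lid below 0.03 rad), for 0.2 s.
At the end, for the whole second after the job is handed in: The tea carton lies at rest on its side in the front compartment (within 4 degrees of flat, its centre below 45 mm) and the lid is shut to within 0.03 rad (4 mm at its free edge) (all of step 1 and value of joint lid below 0.03 rad); the robot touches nothing.
It fails at once if the tea carton is lifted (its centre rises 30 mm or more above where it stood) (height (world z) of carton_mid above 0.096 m).
It fails at once if one of the other things on the worktop or in the rear compartment is shifted more than 20 mm (distance of any of sugar_carton, spice_jar, mug, tamper, dosing_cup, spoon, matchbox from where it was at the start of the episode above 0.02 m).
It also fails if it takes over 48 s, if anything falls off the work surface, if the arm or the gripper's body presses on something with over 40 N, if the wrist force passes 120 N, or if a joint passes its speed limit or range.

### The arm

A 6-joint arm with a two-finger parallel gripper is mounted at the origin on a cart in front of the work surface, level with it; the furniture and walls round the work are solid. World frame = base frame: x ahead of the robot, y to its left, z up, the work surface at z = 0. Lengths are in m, angles in rad, forces in N, time in s.
With the tool pointing down it reaches from about 0.375 to 0.9 m from the base axis. Payload 3.1 kg.
Tool frame: the origin (TCP) lies midway between the tips of the shut fingers; the grasp point (between the pads) lies 19 mm behind it; z points along the fingers, y is the line along which they close (so a half turn about z gives the same grasp; the last joint's range is limited). The gripper opens to 87 mm and grips with 3 to 60 N. Pads are 19 mm wide; open, the fingers measure 117 mm over their backs; the gripper's body (75 mm by 190 mm) begins 51 mm behind the grasp point.
Start: joints at [-1.389, 0.527, 1.433, -0, 1.181, -0.178], TCP at [0.221, -0.585, 0.223] pointing down, gripper open.
Joint ranges: [-3.08, 3.08], [-0.75, 2.2], [0.22, 2.44], [-1.43, 4.57], [0, 2.65], [-2.85, 2.85]. Speed limits (rad/s): [2.79, 2.79, 3.14, 3.14, 3.14, 3.14].

### API

Orientations are given as a rotation vector (axis times angle).
In Python, from rig import env, camera, workorder gives the robot as it stands.
- The arm moves only by the shell command python3 -m inch 'ROWS' [OPENING] [FORCE]. ROWS is JSON, one flat list of numbers, 6 for each row, row after row: the shift along the tool's x, y, z in mm, then the turn, a rotation vector about the tool's x, y, z in rad. In form: [tx, ty, tz, rx, ry, rz, tx, ty, tz, rx, ry, rz, ...]. A call has 1 to 20 rows; each row is the pose to reach, as a shift and turn from the pose commanded when the call began, along the tool's axes at that moment; what a row does not reach only later rows make up. A row lasts 1/8 s, in which the tool goes at most 62.5 mm and 10.7 degrees, less where a joint would pass 70% of its speed; a pose out of reach is approached as far as the arm can. A call with a gripper value outside its range is refused whole. OPENING is the finger opening in mm, from 0 to 87, set as the call begins (- or left out, the last holds). The fingers move at their own pace and stop on an object; FORCE is the grip in N (left out, the last holds). Time passes only in rows, so rows that repeat a pose let the fingers close. It gives the time, the measured TCP pose, the force, the opening and the grip force at its end, in the units of the state.
- env.get_state(): the state, without advancing time (a new reading comes with each control period).
- camera(name): name is "side" or "top" or "wrist"; returns a dict with "image" (480x640x3 uint8, blue, green, red), "range_z" (480x640 float32, m along the optical axis (not along the pixel's ray), 0 where there is no reading), "camera_matrix" (3x3 intrinsics, pixels), "D" ([k1, k2, p1, p2, k3] as OpenCV has them; the pictures are not rectified), "extrinsics" (4x4, takes a point from camera to world coordinates); the wrist camera has in their place "tool_from_camera" (4x4, takes a point from camera to tool coordinates, whose origin is the TCP and whose axes are the flange's). Camera axes: x right, y down, z forward; pixel columns grow to the right and rows downward; lengths in m; the calibration is good to about 2 mm. A picture is of the moment at which its call begins: read the wrist's pose just before it.
- workorder.finish_job(): hands the job in; it is judged then, once.
The state is a dict: "clock": time; "qpos": joint angles; "qd": joint speeds; "effort": joint torques, N m; "tcp_pos": TCP position; "tcp_rot": TCP orientation; "force": force on the tool from outside, world axes, zero at the start; "moment": the same for the moment, N m; "grip_width": opening from 0.0 (shut) to 1.0 (fully open); "grip_force": force on a finger pad.
Only numpy, scipy, OpenCV 4.12 (cv2) and the standard library are available. Lean on these libraries where they do the work, as an engineer would, in place of code of your own. Each camera call takes 0.05 s, during which the arm holds its last target. There are 200 camera calls.

## Working session

There is one attempt and no reset: what is moved stays moved. The work goes in short steps, Python scripts to look and compute and a shell command to move; the robot and the scene stay as the last step left them, time stands still between calls to the robot, and variables do not carry over. Pictures are saved under pics/ and viewed, at most 10 in all, crops included, and the job is handed in when it is done.

```bash
ls; mkdir -p pics; python3 - <<'E'
from rig import env,camera
import cv2,numpy as np
for n in("side","top"):
    c=camera(n);cv2.imwrite(f"pics/{n}0.png",c["image"]);np.savez(f"{n}0.npz",**c)
    print(n,c["camera_matrix"].round(1).tolist(),c["D"],c["extrinsics"].round(3).tolist(),(c["range_z"]>0).mean())
s=env.get_state();print(s)
E
```

```text
pics
side [[517.7, 0.0, 328.0], [0.0, 517.7, 239.8], [0.0, 0.0, 1.0]] [-0.04116196  0.          0.          0.          0.        ] [[1.0, -0.013, 0.022, 0.529], [-0.026, -0.527, 0.849, -1.144], [0.0, -0.85, -0.528, 0.715], [0.0, 0.0, 0.0, 1.0]] 0.9959602864583333
top [[582.2, 0.0, 319.5], [0.0, 582.2, 238.7], [0.0, 0.0, 1.0]] [0.05409395 0.         0.         0.         0.        ] [[0.021, -0.992, 0.126, 0.428], [-0.999, -0.018, 0.026, -0.159], [-0.024, -0.126, -0.992, 1.154], [0.0, 0.0, 0.0, 1.0]] 0.9960481770833334
{'clock': 0.1, 'qpos': array([-1.38848907e+00,  5.28381129e-01,  1.43375941e+00,  1.18896877e-05,
        1.18137515e+00, -1.78486743e-01]), 'qd': array([-1.57182846e-03, -2.36609104e-03, -2.28515666e-03, -5.97432016e-04,
       -7.39038295e-04,  5.33238899e-05]), 'effort': array([-4.22029780e-04, -4.40985918e+01, -1.77150321e+01,  6.35459321e-02,
        5.33638720e-02, -3.64317907e-05]), 'tcp_pos': array([ 0.2205557 , -0.58410276,  0.2216693 ]), 'tcp_rot': array([-3.08872201e+00, -5.63312990e-01, -1.14937706e-05]), 'force': array([-0.4357711 , -0.44326241,  0.43065927]), 'moment': array([-0.01950393, -0.00289592,  0.04709228]), 'grip_force': 0.0, 'grip_width': 0.9975722765665728}
```

View pics/top0.png

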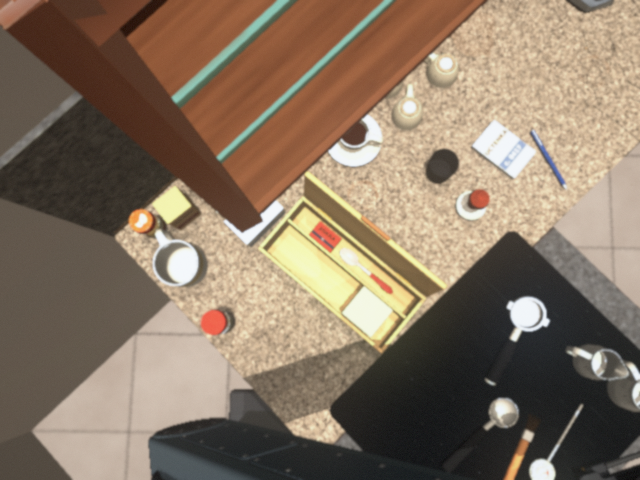

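View pics/side0.png

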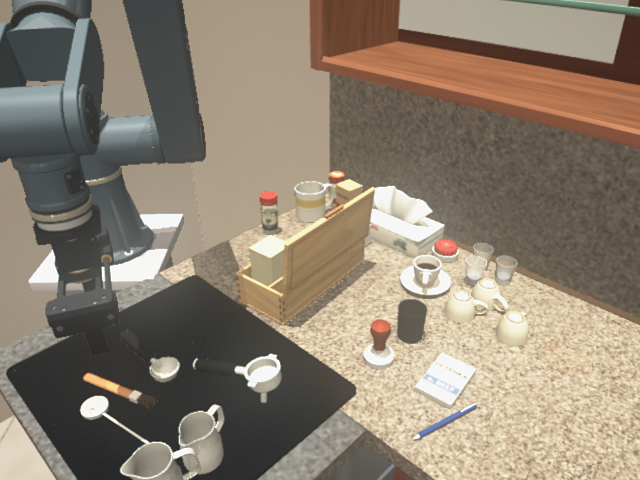

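Top view: the chest runs diagonally, with its front edge from about (262,248) to (382,350). The carton top is at (368,310), the spoon and matchbox are in the rear compartment, and the lid leans back. A shelf hangs over the left and rear. Next I measure with the depth data.

```bash
cat > h.py <<'E'
import numpy as np,cv2
def cloud(c):
    z=c["range_z"];h,w=z.shape
    uv=np.stack(np.meshgrid(np.arange(w),np.arange(h)),-1).reshape(-1,1,2).astype(float)
    n=cv2.undistortPoints(uv,c["camera_matrix"],c["D"]).reshape(-1,2)
    P=np.c_[n,np.ones(len(n))]*z.reshape(-1,1)
    E=c["extrinsics"];W=P@E[:3,:3].T+E[:3,3]
    W[z.ravel()==0]=np.nan
    return W.reshape(h,w,3)
E
python3 - <<'E'
from h import *
T=np.load("top0.npz");S=np.load("side0.npz")
t=cloud(T);s=cloud(S)
m=np.zeros((480,640),bool);m[150:360,240:450]=1
p=t[m];
for lo,hi,n in((.118,.132,'carton top'),(.072,.084,'rim'),(.175,.25,'lid top')):
    q=p[(p[:,2]>lo)&(p[:,2]<hi)];r=cv2.minAreaRect(q[:,:2].astype(np.float32));print(n,len(q),np.median(q,0).round(3),r,cv2.boxPoints(r).round(3).tolist())
hs=cv2.cvtColor(T["image"],cv2.COLOR_BGR2HSV)
for u,v in((368,310),(262,248),(382,347),(307,178),(443,290),(374,234),(300,270),(300,198),(213,322),(440,165),(470,205),(178,262),(172,205),(255,225),(200,150),(250,215),(300,60),(100,40),(480,10),(222,160)):print((u,v),t[v,u].round(3))
print('side')
for u,v in((267,245),(372,193),(285,246),(365,262),(330,230),(240,288),(280,318),(320,66),(420,90),(560,120),(270,200),(400,60)):print((u,v),s[v,u].round(3))
E
```

```text
carton top 1634 [ 0.438 -0.217  0.125] ((0.5080135464668274, -0.17591816186904907), (0.2925507128238678, 0.12764231860637665), 51.0588264465332) [[0.3659999966621399, -0.25], [0.4659999907016754, -0.33000001311302185], [0.6499999761581421, -0.10199999809265137], [0.550000011920929, -0.02199999988079071]]
rim 1612 [ 0.505 -0.177  0.077] ((0.597472071647644, -0.24782726168632507), (0.2984212636947632, 0.37480291724205017), 50.9949951171875) [[0.3580000102519989, -0.2460000067949295], [0.6489999890327454, -0.4819999933242798], [0.8370000123977661, -0.25], [0.5460000038146973, -0.014000000432133675]]
lid top 1820 [ 0.562 -0.224  0.204] ((0.5652939677238464, -0.22185121476650238), (0.2961961328983307, 0.013780266046524048), 51.044803619384766) [[0.46700000762939453, -0.3330000042915344], [0.4779999852180481, -0.3409999907016754], [0.6639999747276306, -0.11100000143051147], [0.652999997138977, -0.10199999809265137]]
(368, 310) [ 0.434 -0.219  0.123]
(262, 248) [ 0.545 -0.023  0.077]
(382, 347) [ 0.369 -0.248  0.076]
(307, 178) [ 0.651 -0.11   0.201]
(443, 290) [ 0.477 -0.373 -0.003]
(374, 
[... 198 characters left out ...]
8, 262) [0.522 0.151 0.007]
(172, 205) [0.621 0.145 0.091]
(255, 225) [ 0.532 -0.061  0.455]
(200, 150) [ 0.537 -0.065  0.766]
(250, 215) [ 0.534 -0.064  0.516]
(300, 60) [ 0.734 -0.112  0.472]
(100, 40) [ 0.532 -0.065  0.936]
(480, 10) [ 1.054 -0.448  0.003]
(222, 160) [ 0.569 -0.051  0.62 ]
side
(267, 245) [ 0.424 -0.216  0.127]
(372, 193) [ 0.653 -0.117  0.198]
(285, 246) [ 0.471 -0.343  0.205]
(365, 262) [ 0.646 -0.101  0.002]
(330, 230) [ 0.557 -0.236  0.174]
(240, 288) [ 0.363 -0.25   0.041]
(280, 318) [ 0.452 -0.324  0.018]
(320, 66) [ 0.54  -0.07   0.463]
(420, 90) [ 0.714 -0.24   0.461]
(560, 120) [ 0.892 -0.414  0.465]
(270, 200) [0.411 0.036 0.104]
(400, 60) [ 0.703 -0.066  0.473]
```

```bash
cat > go.py <<'E'
# usage: go.py x y z(mm, chest frame/world z) ... prints tool-frame shift in mm for each target and turn to align tool y with chest y
import sys,numpy as np
from scipy.spatial.transform import Rotation as R
from rig import env
C=np.array([.503,-.171,0]);X=np.array([.777,-.629,0]);Y=np.array([.629,.777,0]);B=np.c_[X,Y,[0,0,1]]
s=env.get_state();r=R.from_rotvec(s["tcp_rot"]);p=s["tcp_pos"]
print(s["clock"],"chest pos",(B.T@(p-C)*1e3).round(1),"q",s["qpos"].round(2),"F",s["force"].round(1))
W=R.from_matrix(np.c_[-X,-Y,[0,0,-1]]*[-1,1,1] if 0 else np.c_[X,-Y,[0,0,-1]])
W2=R.from_matrix(np.c_[-X,Y,[0,0,-1]])
print("turn",(r.inv()*W).as_rotvec().round(3),(r.inv()*W2).as_rotvec().round(3))
a=np.array(sys.argv[1:],float).reshape(-1,3)/1e3
for t in a: print((t*1e3).tolist(),r.inv().apply(C+B@t-p).__mul__(1e3).round(1))
E
python3 go.py -22 -190 223 -22 -190 110
```

```text
0.1 chest pos [  40.4 -498.6  221.7] q [-1.39  0.53  1.43  0.    1.18 -0.18] F [-0.4 -0.4  0.4]
turn [-2.000e-03  1.000e-03  1.041e+00] [-1.0e-03 -2.0e-03 -2.1e+00]
[-22.0, -190.0, 223.0] [ 235.1 -209.8   -0.9]
[-22.0, -190.0, 110.0] [ 235.  -209.6  112.1]
```

```bash
python3 -m inch '[60,-54,0,0,0,0.18,120,-107,0,0,0,0.36,180,-160,0,0,0,0.54,235,-210,0,0,0,0.72,235,-210,0,0,0,0.9,235,-210,30,0,0,1.04,235,-210,70,0,0,1.04,235,-210,112,0,0,1.04,235,-210,112,0,0,1.04]' 0; python3 go.py -22 -130 110 -22 -40 110; python3 - <<'E'
from rig import camera
import cv2
cv2.imwrite("pics/s1.png",camera("side")["image"][120:360,120:440].repeat(2,0).repeat(2,1))
E
```

```text
clock: 1.23
tcp_pos: [0.3648, -0.3031, 0.1081]
tcp_rot: [-2.958, 1.045, 0.01]
force: [1.3, 0.6, 0.9]
grip_width: 0.066
grip_force: 0.0
1.225 chest pos [ -24.3 -189.6  108.1] q [-0.93  0.52  1.91 -0.    0.72  1.32] F [1.3 0.6 0.9]
turn [-0.002  0.008  0.001] [-1.20e-02 -3.00e-03 -3.14e+00]
[-22.0, -130.0, 110.0] [  2.4 -59.7  -1.8]
[-22.0, -40.0, 110.0] [   2.5 -149.6   -1.6]
```

View pics/s1.png

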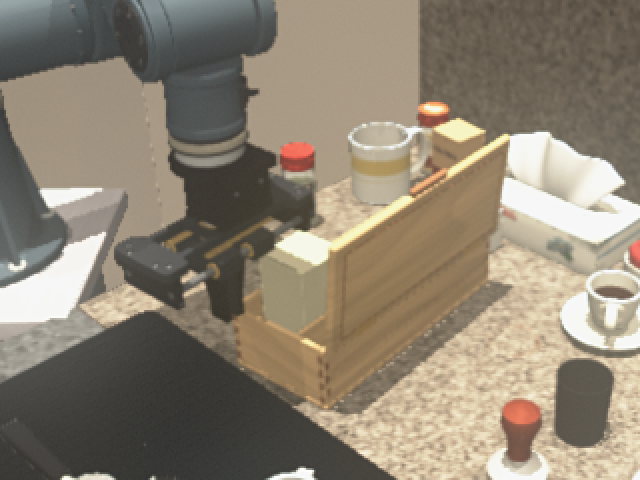

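Gripper shut at (225,290), to the right of the carton at (295,280) and above the rim. The body clears both the carton and the lid. Next: push along the compartment.

```bash
python3 -m inch '[2,-30,0,0,0,0,2,-55,0,0,0,0,2,-62,0,0,0,0,2,-69,0,0,0,0,2,-76,0,0,0,0,2,-83,0,0,0,0,2,-90,0,0,0,0,2,-97,0,0,0,0,2,-104,0,0,0,0,2,-104,0,0,0,0]'; python3 go.py ; python3 - <<'E'
from rig import camera
import cv2
cv2.imwrite("pics/s2.png",camera("side")["image"][120:360,120:440].repeat(2,0).repeat(2,1))
E
```

```text
clock: 2.52
tcp_pos: [0.4335, -0.2251, 0.1105]
tcp_rot: [-2.963, 1.045, 0.0]
force: [-0.2, -0.0, -0.7]
grip_width: 0.005
grip_force: 0.0
2.525 chest pos [-20.  -85.7 110.5] q [-0.71  0.53  1.87  0.    0.74  1.54] F [-0.2 -0.  -0.7]
turn [-0.     0.     0.002] [-0.    -0.    -3.139]
```

View pics/s2.png

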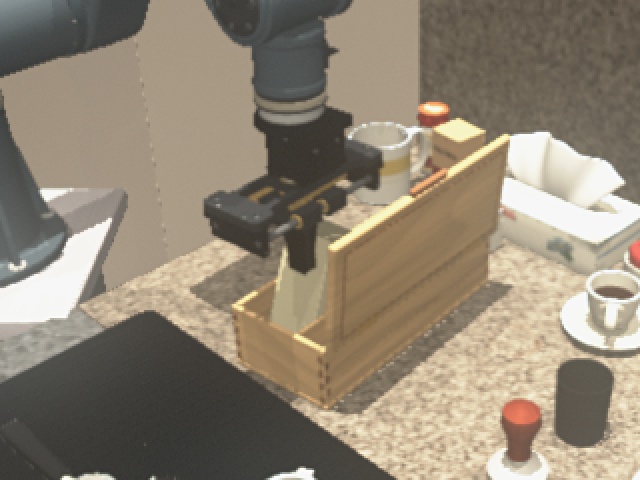

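The carton (310,280) is tilting to the left with no slide at its base. Continuing until it drops.

```bash
python3 -m inch '[0,-7,0,0,0,0,0,-14,0,0,0,0,0,-21,0,0,0,0,0,-28,0,0,0,0,0,-35,0,0,0,0,0,-42,0,0,0,0,0,-42,0,0,0,0,0,-42,0,0,0,0,0,-42,0,0,0,0,0,0,-40,0,0,0,0,40,-90,0,0,0,0,60,-140,0,0,0,0,60,-140,0,0,0]'; python3 go.py ; python3 - <<'E'
from rig import camera
import cv2,numpy as np
from h import *
cv2.imwrite("pics/s3.png",camera("side")["image"][120:360,120:440].repeat(2,0).repeat(2,1))
c=camera("top");cv2.imwrite("pics/t3.png",c["image"][130:370,200:520].repeat(2,0).repeat(2,1));np.savez("top1.npz",**c)
E
```

```text
clock: 4.2
tcp_pos: [0.3967, -0.2758, 0.2546]
tcp_rot: [2.956, -1.049, 0.014]
force: [-0.5, 0.4, 0.1]
grip_width: 0.012
grip_force: 0.0
4.2 chest pos [ -16.6 -148.3  254.6] q [-0.84  0.29  1.75 -0.    1.1   1.41] F [-0.5  0.4  0.1]
turn [ 0.002 -0.01  -0.002] [-1.60e-02 -3.00e-03  3.14e+00]
```

View pics/s3.png

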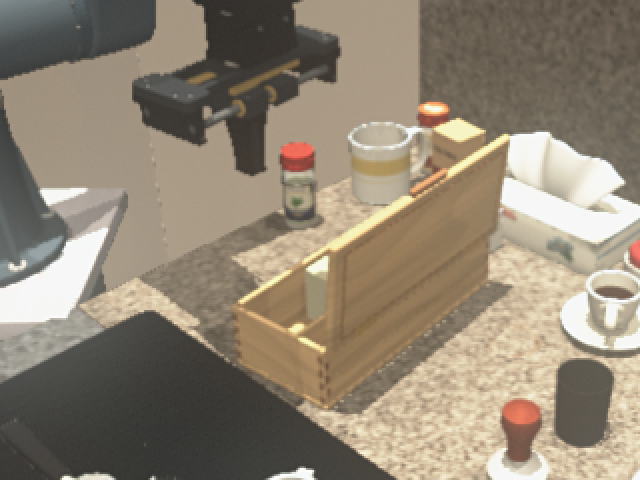

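View pics/t3.png

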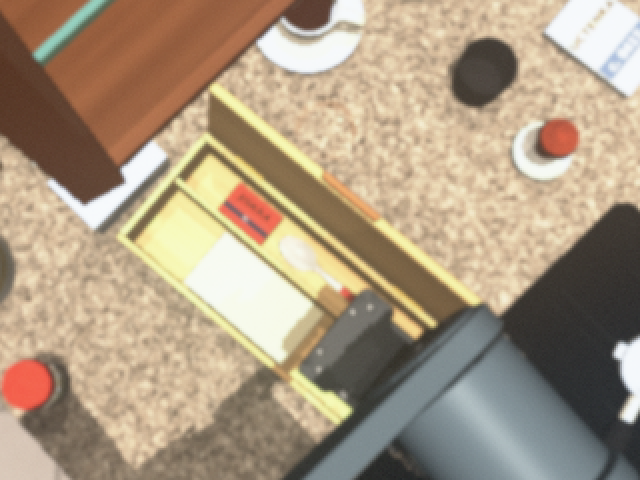

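The carton lies on its side at (255,300) in the top crop; the spoon and matchbox are undisturbed. I check its flatness and the lid angle.

```bash
python3 - <<'E'
from h import *
t=cloud(np.load("top1.npz"))
C=np.array([.503,-.171,0]);B=np.c_[[.777,-.629,0],[.629,.777,0],[0,0,1]]
q=(t-C)@B
m=(q[...,0]>-.055)&(q[...,0]<.005)&(q[...,2]>.05)&(abs(q[...,1])<.1)&(q[...,2]<.12)
m[:,400:]=0;p=q[m];print(len(p),np.linalg.lstsq(np.c_[p[:,:2],np.ones(len(p))],p[:,2],rcond=None)[0],p.min(0),p.max(0))
q=((cloud(np.load("side0.npz"))-C)@B).reshape(-1,3)
for z in (.1,.12,.14,.16,.18,.2,.205,.21):
    a=q[(abs(q[:,2]-z)<.003)&(abs(q[:,1]+.06)<.05)&(q[:,0]>.03)&(q[:,0]<.13)];print(z,len(a),np.median(a[:,0]) if len(a) else '')
E
python3 go.py 130 -60 262 130 -60 180
```

```text
2072 [-0.00408609  0.00101609  0.07132366] [-0.05498264 -0.04613417  0.06434401] [0.00494752 0.07406115 0.07790443]
0.1 66 0.07476064690373582
0.12 68 0.0767120109230863
0.14 71 0.07860113260303746
0.16 71 0.08067211126634406
0.18 71 0.08294142436687038
0.2 77 0.08422827229032974
0.205 116 0.08397867135038048
0.21 109 0.08169606881574132
4.3 chest pos [ -20.  -146.6  250.7] q [-0.84  0.29  1.75  0.    1.1   1.41] F [-0.6  0.6 -1.2]
turn [-0. -0.  0.] [ 1.000e-03 -0.000e+00 -3.141e+00]
[130.0, -60.0, 262.0] [150.  -86.6 -11.2]
[130.0, -60.0, 180.0] [150.  -86.6  70.8]
```

```bash
python3 -m inch '[20,-15,-30,0,0,0,65,-40,-35,0,0,0,110,-65,-35,0,0,0,150,-87,-35,0,0,0,150,-87,-10,0,0,0,150,-87,35,0,0,0,150,-87,71,0,0,0,150,-87,71,0,0,0,150,-87,71,0,0,0]'; python3 go.py 90 -60 180 60 -60 190 20 -60 185 -10 -60 165 -35 -60 130 -45 -60 85
```

```text
clock: 5.42
tcp_pos: [0.5674, -0.2986, 0.1795]
tcp_rot: [-2.962, 1.046, 0.0]
force: [-0.1, -0.7, 0.9]
grip_width: -0.0
grip_force: 0.0
5.425 chest pos [130.3 -58.7 179.5] q [-0.66  0.6   1.43  0.    1.11  1.59] F [-0.1 -0.7  0.9]
turn [-0.     0.     0.002] [-0.   -0.   -3.14]
[90.0, -60.0, 180.0] [-40.4   1.2  -0.5]
[60.0, -60.0, 190.0] [-70.4   1.2 -10.5]
[20.0, -60.0, 185.0] [-110.4    1.1   -5.4]
[-10.0, -60.0, 165.0] [-140.3    1.    14.6]
[-35.0, -60.0, 130.0] [-165.3    1.    49.6]
[-45.0, -60.0, 85.0] [-175.3    1.    94.6]
```

```bash
python3 -m inch '[-35,0,0,0,0,0,-50,0,0,0,0,0,-67,0,-2,0,0,0,-84,0,0,0,0,0,-98,0,5,0,0,0,-113,0,13,0,0,0,-125,0,22,0,0,0,-136,0,33,0,0,0,-145,0,46,0,0,0,-145,0,46,0,0,0]'; python3 go.py -22 -60 119 -27 -60 103 -30 -60 88; python3 - <<'E'
from rig import camera
import cv2
cv2.imwrite("pics/s4.png",camera("side")["image"][120:360,120:440].repeat(2,0).repeat(2,1))
E
```

```text
clock: 6.68
tcp_pos: [0.4534, -0.2071, 0.1334]
tcp_rot: [-2.962, 1.046, 0.002]
force: [0.3, -0.5, 0.0]
grip_width: 0.008
grip_force: 0.0
6.675 chest pos [-15.8 -59.2 133.4] q [-0.65  0.5   1.83  0.    0.81  1.6 ] F [ 0.3 -0.5  0. ]
turn [0.    0.002 0.002] [-2.00e-03  0.00e+00 -3.14e+00]
[-22.0, -60.0, 119.0] [-6.2  0.7 14.4]
[-27.0, -60.0, 103.0] [-11.1   0.7  30.4]
[-30.0, -60.0, 88.0] [-14.1   0.7  45.4]
```

View pics/s4.png

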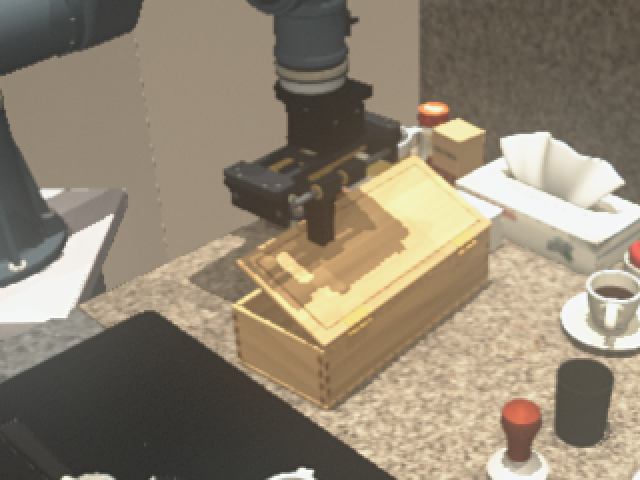

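The lid is turned over, with the fingertips on it at (320,240) and a gap still open at its front. I press it down, watching the force.

```bash
python3 -m inch '[-6,0,14,0,0,0,-9,0,22,0,0,0,-11,0,30,0,0,0,-13,0,37,0,0,0,-14,0,43,0,0,0,-14,0,46,0,0,0,-14,0,46,0,0,0]'; python3 go.py -30 -60 86
```

```text
clock: 7.6
tcp_pos: [0.4431, -0.1989, 0.0885]
tcp_rot: [2.962, -1.046, -0.0]
force: [-2.1, 1.7, 10.4]
grip_width: 0.005
grip_force: 5.2
7.6 chest pos [-29.  -59.3  88.5] q [-0.65  0.57  1.9  -0.    0.68  1.6 ] F [-2.1  1.7 10.4]
turn [0.    0.    0.002] [-0.    0.   -3.14]
[-30.0, -60.0, 86.0] [-0.9  0.6  2.5]
```

```bash
python3 -m inch '[0,0,2,0,0,0,0,0,2,0,0,0,0,0,2,0,0,0]'; python3 -m inch '[0,0,-20,0,0,0,0,0,-60,0,0,0,0,-0,-110,0,0,0,-20,50,-130,0,0,0,-40,100,-130,0,0,0,-60,150,-130,0,0,0,-60,150,-130,0,0,0]'; python3 - <<'E'
from rig import camera
from h import *
C=np.array([.503,-.171,0]);B=np.c_[[.777,-.629,0],[.629,.777,0],[0,0,1]]
c=camera("side");cv2.imwrite("pics/s5.png",c["image"][120:360,120:440].repeat(2,0).repeat(2,1))
q=((cloud(c)-C)@B).reshape(-1,3)
p=q[(abs(q[:,0])<.05)&(abs(q[:,1])<.13)&(q[:,2]>.07)&(q[:,2]<.11)];print(len(p),np.linalg.lstsq(np.c_[p[:,:2],np.ones(len(p))],p[:,2],rcond=None)[0])
E
```

```text
clock: 7.98
tcp_pos: [0.4431, -0.1989, 0.0883]
tcp_rot: [2.962, -1.046, 0.001]
force: [-4.9, 2.1, 26.0]
grip_width: 0.005
grip_force: 13.2
clock: 8.85
tcp_pos: [0.2998, -0.2792, 0.2155]
tcp_rot: [-2.959, 1.056, 0.001]
force: [-0.3, -0.5, 0.2]
grip_width: 0.002
grip_force: 0.0
2859 [-0.00151803  0.00073664  0.09075782]
```

View pics/s5.png

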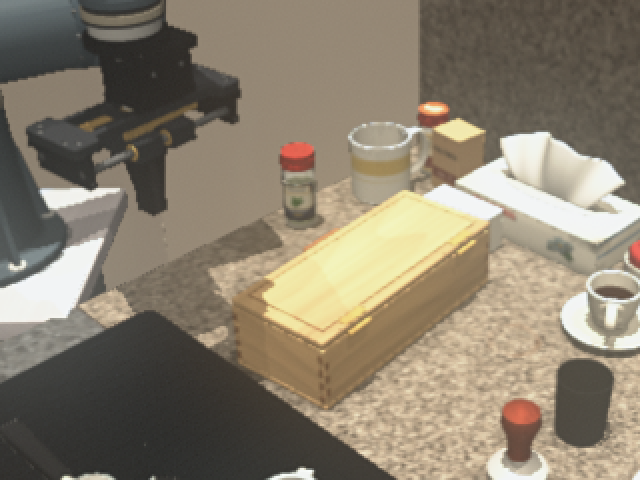

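The lid is flat on the rim from (235,300) to (490,235), with a fitted slope of 0.0015. The arm is clear and the other things stand as before.

```bash
python3 -c "
from rig import workorder
print(workorder.finish_job())"
```

```text
the job is handed in; nothing more can be done
None
```

The job is handed in: the tea carton lies flat in the front compartment, the lid measures fully shut, and the arm is clear of everything; the hand-in returned no verdict.

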